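Press the embossing plate down and slide it under its leaf spring

ROBOT

A 6-joint arm with a two-finger parallel gripper is mounted at the origin on the work surface; the furniture and walls round the work are solid. World frame = base frame: x ahead of the robot, y to its left, z up, the work surface at z = 0. Lengths are in mm, angles in rad, forces in N, time in s.
With the tool pointing down it reaches from about 300 to 850 mm from the base axis. Payload 4.2 kg.
Tool frame: the origin (TCP) lies at the very end of the fingers, on their centre line; the grasp point (between the pads) lies 19 mm behind it; z points along the fingers, y is the line along which they close (so a half turn about z gives the same grasp; the last joint's range is limited). The gripper opens to 91 mm and grips with 3 to 60 N. Pads are 32 mm wide; open, the fingers measure 118 mm over their backs; the gripper's body (76 mm by 178 mm) begins 60 mm behind the grasp point.
Start: joints at [-1.344, 0.32, 1.565, -0, 1.257, -0.02], TCP at [140.476, -557.593, 213.976] pointing down, gripper open.
Joint ranges: [-3.11, 3.11], [-0.84, 2.01], [0.21, 2.61], [-1.34, 4.49], [0.05, 2.63], [-2.56, 2.56]. Speed limits (rad/s): [2.57, 2.57, 3.14, 3.14, 3.14, 3.14].

INTERFACE

Orientations are given as a unit quaternion [w, x, y, z].
In Python, from plant import env gives the robot as it stands.
- The arm moves only by the shell command python3 -m pendant 'ROWS' [OPENING] [FORCE]. ROWS is JSON, one flat list of numbers, 4 for each row, row after row: the shift along the tool's x, y, z in m, then the turn about the tool's z in rad. A call has 1 to 10 rows; each row shifts and turns the commanded pose from where the row before left it, along the tool's axes as they then stand; what a row does not reach is not made up. A row lasts 1/10 s, in which the tool goes at most 50 mm and 8.59 degrees, less where a joint would pass 70% of its speed; a pose out of reach is approached as far as the arm can. A call is refused whole if a number of a shift passes 0.05 or a number of a turn 0.15, either way. A call with a gripper value outside its range is refused whole. OPENING is the closure, from -1 (fully open) to 1 (shut), set as the call begins (- or left out, the last holds). The fingers move at their own pace and stop on an object; FORCE is the grip in N (left out, the last holds). Time passes only in rows, so rows that do not move let the fingers close. It gives the time, the measured TCP pose, the force, the opening and the grip force at its end, in the units of the state.
- env.observe(): the state, without advancing time (a new reading comes with each control period).
- env.grab_frame(name): name is "scene" or "top" or "wrist"; returns a dict with "img" (400x640x3 uint8, red, green, blue), "K" (3x3 intrinsics, pixels), "position" and "attitude" of the camera in the world. Camera axes: x right, y up, looking along -z (the intrinsics and any distortion apply to the point x, -y, -z); pixel columns grow to the right and rows downward; lengths in mm; the calibration is good to about 2 mm. A picture is of the moment at which its call begins. There is no depth.
- env.job_done(): hands the job in; it is judged then, once.
The state is a dict: "time_s": time; "joint_pos": joint angles; "joint_velocities": joint speeds; "joint_efforts": joint torques, N m; "position": TCP position; "ee_rot": TCP orientation; "ft_force": force on the tool from outside, world axes, zero at the start; "torque": the same for the moment, N m; "width": opening from 0.0 (shut) to 1.0 (fully open); "finger_force": force on a finger pad.
Only numpy, scipy, OpenCV 4.12 (cv2) and the standard library are available. Lean on these libraries where they do the work, as an engineer would, in place of code of your own. Each camera call takes 0.05 s, during which the arm holds its last target. There are 200 camera calls.

TASK

Load the embossing plate into its holder: with the fingertips press the plate down hard against the sprung bed, just behind its blue finger rib, and keeping it pressed slide it forward under the cross bar and the leaf spring until its nose is home against the red end stop and the bed springs up again behind it. Do not pinch or lift the plate, leave the stapler and the two tape rings where they are, and finish with the hand clear.

Things in the scene. Friction and masses are not known exactly. Their poses are not given: they have to be found in the camera images.
- holder: Grey plate holder fixed to the worktop, 285 x 116 mm, side rails 30 mm high, channel 86 mm wide between them. Origin: on the worktop (z=0) on the channel's centre line; +x is the feed direction towards the red end stop; the holder spans x = -95 to +190 mm. Rear of the channel: brass sprung bed, x = -82 to +8 mm, top z = 22 mm when up. From x = 10 mm: fixed steel floor, z = 12 mm.
- bed (a joint): How far the brass bed is pressed down, without tilting: 0 = up, 0.0085 m = lower limit (top z = 13.5 mm, 1.5 mm above the fixed floor). A fingertip needs about 4 N to start it and 9 N to push it (with the plate on it) fully down. The plate's nose passes the cross bar only with the bed 5 mm down or more, best fully. It springs up once the plate's tail is past it and the fingers are off.
- leaf (a joint): Steel leaf spring beyond the cross bar, 44 mm wide, sloping down in the feed direction, its tip some 55 mm past the bar. 0 = at rest, grows (rad) as it is lifted; about 0.1 with the plate beneath. It presses on the plate with about 3.5 N and drags on it.
- plate: Loose aluminium plate, 160 x 80 x 10 mm, 0.2 to 0.4 kg, smooth (friction about 0.35), front half copper. Starts flat on the raised bed, nose 6 to 18 mm short of the cross bar. Origin: centre of its underside; +x to its nose, the feed direction. Blue finger rib across its top at x = -38 to -30 mm, 60 mm wide, 8.5 mm high. Loaded: origin at holder x = 95 mm, z = 12 mm, tail 7 mm past the bed.
- press_spot (a point): Middle of the black pad on the plate's top, 19 mm behind the rib's rear face and 23 mm ahead of the plate's tail: where to press. Axes as the plate's.
- plate_nose (a point): Middle of the plate's front face (half its thickness up).
- bar_under (a point): Middle of the underside of the rigid dark cross bar that spans the channel, at holder x = 92 mm, z = 27 mm; the bar is 12 mm thick along x, its top parts reach z = 44 mm. The loaded plate's rib stays 21 mm short of it.
- stop_face (a point): Middle of the face of the red end stop, 17 mm above the worktop: where plate_nose arrives. Axes as the holder's.
- stapler: Red and black stapler, 34 x 151 (along its y) x 50 mm, lying beside the holder; not to be moved. Origin: centre of its underside.
- masking_ring: Cream roll of masking tape, 85 mm across, 19 mm high, lying beside the holder; not to be moved. Origin: centre of its underside.
- tape_elec: Black roll of tape, 55 mm across, 19 mm high, lying beside the holder; not to be moved. Origin: centre of its underside.
Mind the look-alikes: they are no part of the job. Several things have the shape of the plate; the one meant has the colours described above.

How it is judged (in metres and radians):
On the way, in this order (a step that is already met when the one before it is completed fails the run):
1. the fingers press the plate and the bed at least 5 mm down while the plate is still short of the cross bar (value of joint bed above 0.005 m and contact force between the fingers and plate above 3 N and x of plate_nose in the frame of holder below 0.088 m), for 0.1 s.
2. the plate, still pressed by the fingers, is under the bar and has lifted the leaf spring (value of joint leaf above 0.04 rad and contact force between the fingers and plate above 3 N and x of plate_nose in the frame of holder above 0.13 m), for 0.1 s.
At the end, for the whole second after the job is handed in: The plate lies flat on the fixed floor, its nose within 4 mm of the red end stop, under the lifted leaf spring; the bed is up again (within 2 mm) behind it, and the plate is at rest (x of plate_nose in the frame of stop_face above -0.004 m and z of plate in the frame of holder below 0.0145 m and angle between plate's own z axis and vertical below 0.03 rad and value of joint bed below 0.002 m and value of joint leaf above 0.04 rad and linear speed of plate below 0.01 m/s); the robot touches nothing.
It fails at once if the plate is lifted (more than 8 mm above where it lay) or tipped by more than about 11 degrees (z of plate in the frame of holder above 0.03 m or angle between plate's own z axis and vertical above 0.2 rad).
It fails at once if the stapler or a tape ring is moved by more than 15 mm (distance of any of stapler, masking_ring, tape_elec from where it was at the start of the episode above 0.015 m).
It also fails if it takes over 38 s, if anything falls off the work surface, if the arm or the gripper's body presses on something with over 40 N, if the wrist force passes 120 N, or if a joint passes its speed limit or range.

## Working session

There is one attempt and no reset: what is moved stays moved. The work goes in short steps, Python scripts to look and compute and a shell command to move; the robot and the scene stay as the last step left them, time stands still between calls to the robot, and variables do not carry over. Pictures are saved under pics/ and viewed, at most 10 in all, crops included, and the job is handed in when it is done.

```bash
ls; mkdir -p pics; python3 - <<'E'
from plant import env
import cv2,json,numpy as np
for n in("top","scene"):
    f=env.grab_frame(n)
    cv2.imwrite(f"pics/{n}0.png",cv2.cvtColor(f["img"],cv2.COLOR_RGB2BGR))
    print(n,f["K"],f["position"],f["attitude"],[k for k in f])
print(env.observe())
E
```

```text
pics
top [[396.40020429   0.         321.31241463]
 [  0.         396.40020429 192.86989889]
 [  0.           0.           1.        ]] [348.71366402  65.22016831 961.26797273] [-0.70056615 -0.04643913  0.04385907  0.71072277] ['img', 'K', 'position', 'attitude']
scene [[488.33679826   0.         322.56356418]
 [  0.         488.33679826 207.0593789 ]
 [  0.           0.           1.        ]] [-61.91962095 388.06361319 801.00755572] [-0.47668217 -0.16453835  0.2979864   0.81049697] ['img', 'K', 'position', 'attitude']
{'time_s': 0.1, 'joint_pos': array([-1.34400912e+00,  3.20226122e-01,  1.56554412e+00, -6.24723719e-06,
        1.25739610e+00, -1.99982390e-02]), 'joint_velocities': array([-0.00215624, -0.00041203, -0.00351648,  0.00213751,  0.00017093,
       -0.00052978]), 'joint_efforts': array([ 6.80809553e-04, -4.13334310e+01, -2.32510096e+01,  7.28714559e-02,
        4.22377023e-02, -5.28807846e-05]), 'position': array([ 140.36491588, -557.14352166,  213.21042849]), 'ee_rot': array([-7.82335657e-04,  9.92396346e-01,  1.23080759e-01, -8.41653389e-05]), 'ft_force': array([-0.62603478, -0.18779194,  0.55846276]), 'torque': array([-0.05215069, -0.02549158, -0.03613226]), 'finger_force': 0.0, 'width': 0.9986192114142673}
```

View pics/top0.png

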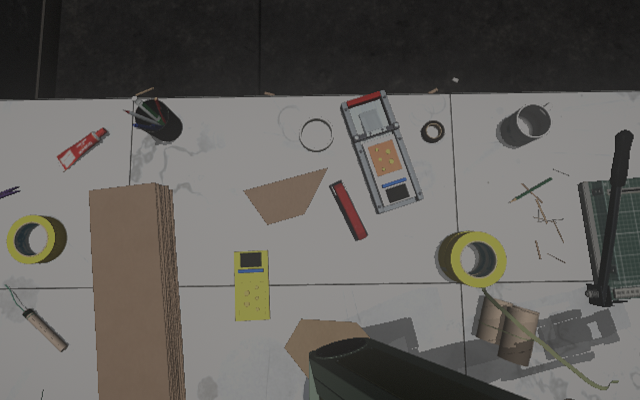

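View pics/scene0.png

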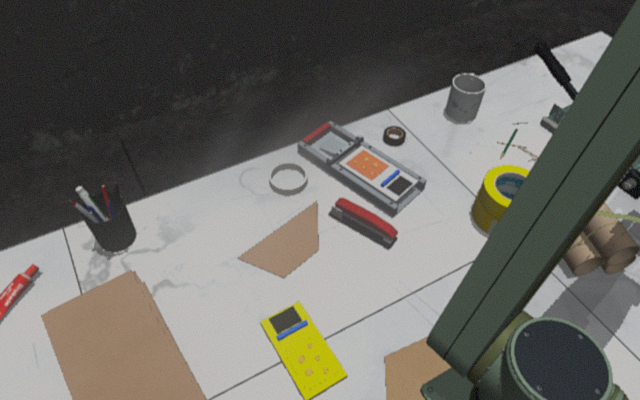

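The top view shows the holder from about (397,210) to (366,97), with the red stop at its far end. On the plate, the copper is at (384,158), the blue rib at (394,183) and the black pad at (398,192). The stapler is at (348,210), the masking ring at (316,135) and the black tape at (432,131). The yellow plate at (252,285) is a look-alike.

```bash
cat > h.py <<'E'
import numpy as np,cv2
from plant import env
from scipy.spatial.transform import Rotation as R
def rot(q): return R.from_quat([q[1],q[2],q[3],q[0]])
def ray(f,uv):
    K=f["K"];d=np.array([(uv[0]-K[0,2])/K[0,0],-(uv[1]-K[1,2])/K[1,1],-1.])
    return np.array(f["position"]),rot(f["attitude"]).apply(d)
def onz(f,uv,z):
    p,d=ray(f,uv);return p+d*(z-p[2])/d[2]
def two(f,a,g,b):
    p,d=ray(f,a);q,e=ray(g,b)
    t=np.linalg.lstsq(np.c_[d,-e],q-p,rcond=None)[0]
    x,y=p+d*t[0],q+e*t[1];return (x+y)/2,np.linalg.norm(x-y)
def blobs(f,name,box,amin=15):
    c=cv2.cvtColor(f["img"],cv2.COLOR_RGB2HSV);H,S,V=[c[...,i].astype(int) for i in range(3)]
    m={"blue":(H>100)&(H<125)&(S>120),"copper":(H>5)&(H<20)&(S>130)&(V>120),"red":((H<5)|(H>174))&(S>140)&(V>70),"dark":(V<60)}[name]
    k=np.zeros(m.shape,np.uint8);x0,y0,x1,y1=box;k[y0:y1,x0:x1]=m[y0:y1,x0:x1]
    n,l,s,ce=cv2.connectedComponentsWithStats(k)
    return sorted([(s[i,4],ce[i].round(2),cv2.minAreaRect(np.argwhere(l==i)[:,::-1].astype(np.float32))) for i in range(1,n) if s[i,4]>=amin],key=lambda t:-t[0])
E
python3 - <<'E'
from h import *
T=env.grab_frame("top");S=env.grab_frame("scene")
bt=(335,85,430,215);bs=(295,115,430,215)
for n in("blue","copper","red","dark"):
    a=blobs(T,n,bt);b=blobs(S,n,bs)
    print(n,[(x[0],x[1],np.round(x[2][1]),round(x[2][2])) for x in a[:4]],'|',[(x[0],x[1]) for x in b[:4]])
    if a and b: print("   two",two(T,a[0][1],S,b[0][1]))
for n in("top","scene"):
    f=T if n=="top" else S
    b=bt if n=="top" else bs
    x0,y0,x1,y1=b
    c=f["img"][y0:y1,x0:x1]
    c=cv2.resize(c,None,fx=4.5,fy=4.5,interpolation=cv2.INTER_CUBIC)
    cv2.imwrite(f"pics/{n}1.png",cv2.cvtColor(c,cv2.COLOR_RGB2BGR));print(c.shape)
E
```

```text
blue [(np.int32(57), array([393.46, 182.44]), array([ 2., 24.]), 72)] | [(np.int32(61), array([390.16, 177.41]))]
   two (array([ 488.90849076, -103.52508947,   37.46935944]), np.float64(2.5486041873823333))
copper [] | [(np.int32(549), array([367.07, 164.67]))]
red [(np.int32(160), array([363.86,  98.09]), array([ 5., 34.]), 72)] | [(np.int32(182), array([354.05, 207.44]))]
   two (array([ 757.47373677, -122.47926658, -302.76880675]), np.float64(159.8809116713065))
dark [(np.int32(790), array([380.42,  88.75]), array([94.,  9.]), 0), (np.int32(264), array([396.84, 193.01]), array([13., 20.]), 72), (np.int32(180), array([358.1 , 156.09]), array([113.,   9.]), 70), (np.int32(122), array([374.44, 106.43]), array([45., 22.]), 21)] | [(np.int32(118), array([393.15, 140.15]))]
   two (array([ 636.71653175, -120.4386637 ,   67.49638447]), np.float64(165.13060631548328))
(585, 428, 3)
(450, 608, 3)
```

View pics/top1.png

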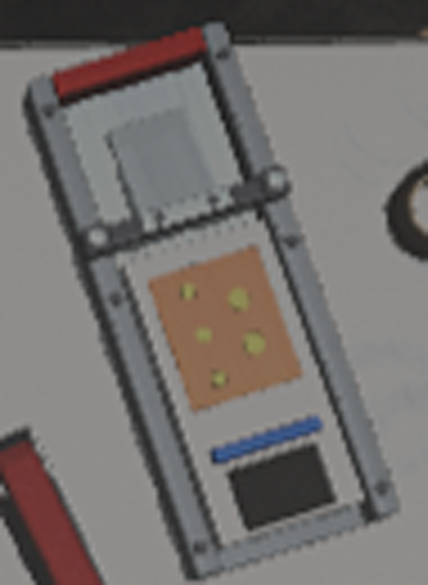

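The crop shows the channel, the bar with its two screw posts at about (97,237) and (275,182), the red stop, and the plate with its rib and pad still short of the bar. Rail corners are at roughly (28,85), (228,35), (205,577) and (395,510).

```bash
python3 - <<'E'
from h import *
T=env.grab_frame("top");S=env.grab_frame("scene")
c=[onz(T,(335+u/4.5,85+v/4.5),30) for u,v in((30,88),(222,35),(205,572),(392,510))]
print(np.round(c,1))
d=lambda a,b:np.linalg.norm(a-b)
print("len",d(c[0],c[2]),d(c[1],c[3]),"wid",d(c[0],c[1]),d(c[2],c[3]))
for p,q in((2,0),(3,1)):
    e=c[p]-c[q];print("dir",np.degrees(np.arctan2(-e[1],-e[0])))
b=[x for x in blobs(T,"dark",(375,180,415,205))]
pad=onz(T,b[0][1],32);rib=onz(T,blobs(T,"blue",(335,85,430,215))[0][1],38.5)
red=onz(T,blobs(T,"red",(335,85,400,110))[0][1],30)
print("pad",pad,"rib",rib,d(pad[:2],rib[:2]),"red",red)
e=red-pad;print("ang pad-red",np.degrees(np.arctan2(e[1],e[0])),"dist",d(red[:2],pad[:2]))
e=rib-pad;print("ang pad-rib",np.degrees(np.arctan2(e[1],e[0])))
r=blobs(T,"blue",(335,85,430,215))[0][2];bx=cv2.boxPoints(r)
print([onz(T,x,40) for x in bx])
o=env.observe();print(rot(o["ee_rot"]).as_matrix().round(3))
print("scene pad",onz(S,blobs(S,"blue",(295,115,430,215))[0][1],38.5))
sd=blobs(S,"dark",(380,172,415,205));print([(x[0],x[1],onz(S,x[1],32)) for x in sd])
E
```

```text
[[ 684.7   15.1   30. ]
 [ 713.   -89.8   30. ]
 [ 420.7  -70.9   30. ]
 [ 451.9 -170.1   30. ]]
len 277.65448910266895 273.11984593492235 wid 108.68796060191855 103.93065591092602
dir 18.049417060936662
dir 17.081067963120184
pad [ 465.18264426 -110.55484551   32.        ] rib [ 489.61878758 -102.3677814    38.5       ] 25.771168363204435 red [700.11794418 -39.17614825  30.        ]
ang pad-red 16.89997668931507 dist 245.53923020272535
ang pad-rib 18.522865033447502
[array([483.63987118, -74.96517702,  40.        ]), array([ 500.91439381, -129.17129804,   40.        ]), array([ 495.88946542, -130.61067486,   40.        ]), array([478.63791305, -76.43875805,  40.        ])]
[[ 0.97   0.244 -0.   ]
 [ 0.244 -0.97   0.001]
 [ 0.    -0.001 -1.   ]]
scene pad [ 487.40134274 -103.88252673   38.5       ]
[]
```

Heading is about 17.6°. The nose is about 12 mm short of the bar, which fits the 6–18 mm given, so travel should be about 101 mm. I'll turn, close the fingers and move over the pad.

```bash
python3 -m pendant '[0,0,0,-0.061, 0.03,-0.022,0,0, 0.03,-0.022,0,0, 0.03,-0.022,0,0, 0.03,-0.022,0,0, 0.03,-0.022,0,0, 0.03,-0.022,0,0, 0.03,-0.022,0,0, 0.03,-0.022,0,0, 0.03,-0.022,0,0]' 1 10; python3 -m pendant '[0.03,-0.022,0,0, 0.03,-0.022,0,0, 0.03,-0.022,0,0, 0.03,-0.022,0,0, 0.03,-0.022,0,0, 0.02,-0.02,0,0, 0,0,0,0, 0,0,0,0]'
python3 - <<'E'
from h import *
o=env.observe();p=o["position"];M=rot(o["ee_rot"]).as_matrix();print(p,M.round(3),np.degrees(np.arctan2(M[1,0],M[0,0])),o["width"])
print(M.T@(np.array([463,-111,36])-p))
E
```

```text
time_s: 1.3
position: [338.4, -285.8, 214.1]
ee_rot: [0.0, 0.988, 0.153, 0.0]
ft_force: [-0.6, -1.1, -0.6]
width: 0.154
finger_force: 0.0
time_s: 2.1
position: [460.3, -111.6, 213.8]
ee_rot: [0.0, 0.988, 0.154, -0.0]
ft_force: [-0.3, -0.1, 0.3]
width: 0.006
finger_force: 0.0
[ 460.28376299 -111.5506564   213.8140169 ] [[ 0.953  0.304 -0.001]
 [ 0.304 -0.953 -0.001]
 [-0.001  0.    -1.   ]] 17.72617366536859 0.005989448516081881
[  2.89292413   0.24375602 177.81191564]
```

```bash
python3 -m pendant '[0.002,0,0.04,0, 0.001,0,0.04,0, 0,0,0.04,0, 0,0,0.03,0, 0,0,0.015,0, 0,0,0,0, 0,0,0,0]'
python3 - <<'E'
from h import *
a=env.grab_frame("wrist")["img"];b=env.grab_frame("scene")["img"][110:230,280:440]
b=cv2.resize(b,(533,400),interpolation=cv2.INTER_CUBIC);a=cv2.resize(a,(533,333))
b=cv2.resize(b,(533,266))if 0 else b
c=np.vstack([a[:200*333//200][-333:][:200] if 0 else cv2.resize(a,(320,200)).repeat(1,0), cv2.resize(b,(320,240))]) if 0 else None
m=np.zeros((400,800,3),np.uint8);m[:250,:400]=cv2.resize(a,(400,250));m[:300,400:]=cv2.resize(b,(400,300))
cv2.imwrite("pics/w2.png",m[:300,:,::-1])
E
```

```text
time_s: 2.8
position: [463.3, -111.8, 49.4]
ee_rot: [0.0, 0.988, 0.153, 0.0]
ft_force: [0.3, 0.1, -0.6]
width: 0.006
finger_force: 0.0
```

View pics/w2.png

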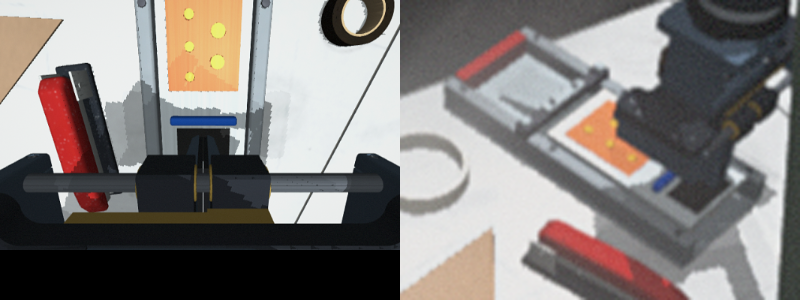

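In the wrist view the closed fingers point at the pad at (203,140), behind the rib at (203,121), centred and aligned with the channel. I'll check the gap to the rib numerically and press down gently.

```bash
python3 - <<'E'
from h import *
W=env.grab_frame("wrist");b=blobs(W,"blue",(0,0,640,399))[0]
r=onz(W,b[1],38);o=env.observe();M=rot(o["ee_rot"]).as_matrix()
print(r,M.T@(r-o["position"]),b[2])
E
python3 -m pendant '[0,0,0.008,0, 0,0,0.006,0, 0,0,0.004,0, 0,0,0.003,0, 0,0,0.002,0, 0,0,0,0]'
```

```text
[ 489.29377904 -103.78796896   38.        ] [26.26297917  0.28442246 12.27817993] ((324.5, 194.0), (14.0, 105.0), 90.0)
time_s: 3.55
position: [463.1, -110.8, 26.0]
ee_rot: [-0.0, 0.988, 0.153, -0.0]
ft_force: [-2.3, 0.5, 6.8]
width: 0.006
finger_force: 3.4
```

```bash
python3 -m pendant '[0,0,0.002,0, 0,0,0.002,0, 0,0,0.002,0, 0,0,0,0, 0,0,0,0]'
```

```text
time_s: 4.05
position: [463.0, -110.8, 23.4]
ee_rot: [0.0, 0.988, 0.153, 0.0]
ft_force: [-9.3, 1.5, 36.0]
width: 0.008
finger_force: 18.0
```

```bash
python3 -m pendant '[0,0,-0.001,0, 0.003,0,0,0, 0.003,0,0,0, 0.003,0,0,0, 0.004,0,0,0, 0.004,0,0,0, 0.004,0,0,0, 0.004,0,0,0]'
```

```text
time_s: 4.85
position: [481.8, -104.2, 23.6]
ee_rot: [0.0, 0.988, 0.154, -0.005]
ft_force: [-18.6, -6.1, 37.1]
width: 0.001
finger_force: 18.4
```

```bash
python3 -m pendant '[0.002,0,-0.001,0, 0.004,0,0,0, 0.004,0,0,0, 0.004,0,0,0, 0.004,0,0,0]'; python3 - <<'E'
from h import *
W=env.grab_frame("wrist");o=env.observe();M=rot(o["ee_rot"]).as_matrix()
for b in blobs(W,"blue",(0,0,640,399)):
    r=onz(W,b[1],30);print(r,M.T@(r-o["position"]),b[0],b[2])
cv2.imwrite("pics/w3.png",W["img"][:,:,::-1])
E
```

```text
time_s: 5.35
position: [500.4, -98.5, 23.7]
ee_rot: [0.0, 0.988, 0.154, -0.004]
ft_force: [-13.1, -4.8, 26.2]
width: 0.008
finger_force: 12.6
[526.82894858 -91.30232047  30.        ] [26.27131897  1.0695665  -6.45332308] 1917 ((327.01763916015625, 202.23516845703125), (116.0741958618164, 16.629167556762695), 0.5729386806488037)
```

View pics/w3.png

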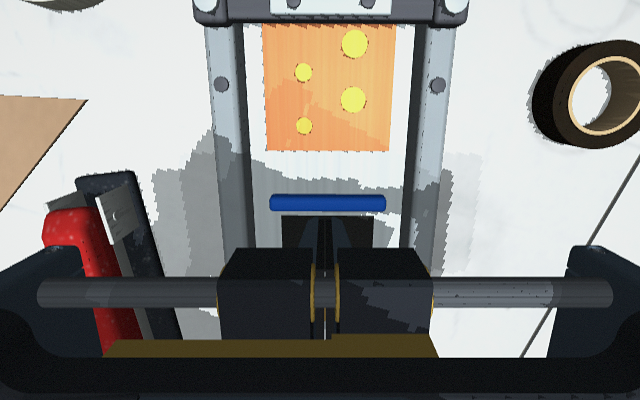

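The plate is travelling with the fingers by friction, with the rib at (327,202) and the nose already under the bar at the top of the image. I'll keep going.

```bash
python3 -m pendant '[0.004,0,0,0, 0.004,0,0,0, 0.004,0,0,0, 0.004,0,0,0, 0.004,0,0,0, 0.004,0,0,0]';python3 -m pendant '[0.004,0,0,0, 0.004,0,0,0, 0.004,0,0,0,0,0,0,0]';  python3 - <<'E'
from h import *
W=env.grab_frame("wrist");o=env.observe();M=rot(o["ee_rot"]).as_matrix()
for b in blobs(W,"blue",(0,0,640,399)):
    r=onz(W,b[1],30);print(r,M.T@(r-o["position"]),b[0],b[2])
E
```

```text
time_s: 6.0
position: [520.5, -91.7, 23.7]
ee_rot: [-0.0, 0.988, 0.154, -0.007]
ft_force: [-18.6, -6.6, 29.2]
width: 0.008
finger_force: 16.3
time_s: 6.4
position: [533.2, -87.7, 23.6]
ee_rot: [-0.0, 0.988, 0.154, -0.006]
ft_force: [-15.2, -4.7, 26.9]
width: 0.008
finger_force: 16.6
[554.67080483 -82.49378139  30.        ] [22.01673226  1.60764171 -6.63734208] 1930 ((327.0, 212.5), (17.0, 114.0), 90.0)
```

```bash
python3 -m pendant '[0.004,0,0,0, 0.004,0,0,0, 0.004,0,0,0, 0.004,0,0,0, 0.004,0,0,0]';python3 -m pendant '[0.003,0,0,0, 0.003,0,0,0,0,0,0,0]';  python3 - <<'E'
from h import *
W=env.grab_frame("wrist");o=env.observe();M=rot(o["ee_rot"]).as_matrix()
for b in blobs(W,"blue",(0,0,640,399)):
    r=onz(W,b[1],30);print(r,M.T@(r-o["position"]),b[0],b[2])
E
```

```text
time_s: 6.95
position: [551.9, -81.8, 23.5]
ee_rot: [-0.0, 0.988, 0.154, -0.006]
ft_force: [-15.7, -4.8, 23.8]
width: 0.005
finger_force: 15.0
time_s: 7.25
position: [559.6, -79.5, 22.3]
ee_rot: [-0.0, 0.988, 0.154, -0.004]
ft_force: [-10.0, -2.7, 13.3]
width: 0.005
finger_force: 8.7
[581.4781023  -74.14951953  30.        ] [22.42177056  1.54315457 -7.86003792] 1930 ((327.0, 212.5), (17.0, 114.0), 90.0)
```

```bash
python3 -m pendant '[0.003,0,0,0, 0.003,0,0,0, 0,0,0,0]';python3 -m pendant '[0.003,0,0,0, 0.003,0,0,0,0,0,0,0]';  python3 - <<'E'
from h import *
W=env.grab_frame("wrist");o=env.observe();M=rot(o["ee_rot"]).as_matrix()
for b in blobs(W,"blue",(0,0,640,399)):
    r=onz(W,b[1],30);print(r,M.T@(r-o["position"]),b[0],b[2])
T=env.grab_frame("top");c=T["img"][85:215,335:435];cv2.imwrite("pics/t4.png",cv2.resize(c,None,fx=4.5,fy=4.5,interpolation=cv2.INTER_CUBIC)[:,:,::-1])
E
```

```text
time_s: 7.6
position: [561.8, -78.7, 22.4]
ee_rot: [-0.0, 0.988, 0.154, -0.008]
ft_force: [-17.3, -7.0, 19.5]
width: 0.006
finger_force: 13.0
time_s: 7.9
position: [561.9, -78.6, 22.5]
ee_rot: [0.0, 0.988, 0.155, -0.014]
ft_force: [-28.7, -13.2, 30.3]
width: 0.005
finger_force: 19.8
[583.71499258 -73.02250425  30.        ] [22.21656762  1.33709782 -8.09905368] 1959 ((327.5, 212.5), (17.0, 115.0), 90.0)
```

Motion has stopped and horizontal force is up to 31 N after about 99.5 mm of travel, so the nose is against the stop. I'll lift straight off and check.

```bash
python3 -m pendant '[0,0,-0.003,0, 0,0,-0.004,0, 0,0,-0.02,0, 0,0,-0.04,0, 0,0,-0.04,0, 0,0,-0.04,0, -0.04,0,-0.03,0, -0.04,0,0,0, -0.04,0,0,0, -0.04,0,0,0]'; python3 -m pendant '[-0.04,0,0,0, -0.04,0,0,0, 0,0,0,0, 0,0,0,0]'
python3 - <<'E'
from h import *
T=env.grab_frame("top");S=env.grab_frame("scene")
a=T["img"][85:215,335:435];b=S["img"][115:215,295:430]
m=np.zeros((520,800,3),np.uint8);m[:520,:400]=cv2.resize(a,(400,520),interpolation=cv2.INTER_CUBIC);m[:296,400:]=cv2.resize(b,(400,296),interpolation=cv2.INTER_CUBIC)
cv2.imwrite("pics/f5.png",m[:,:,::-1])
r=onz(T,blobs(T,"blue",(335,85,430,215))[0][1],28.5);red=onz(T,blobs(T,"red",(335,85,400,110))[0][1],30)
print(r,red,np.linalg.norm((red-r)[:2]))
E
```

```text
time_s: 9.0
position: [420.8, -124.0, 198.7]
ee_rot: [0.0, 0.988, 0.154, 0.0]
ft_force: [-0.6, -1.1, 0.7]
width: -0.001
finger_force: 0.0
time_s: 9.4
position: [346.1, -148.2, 199.1]
ee_rot: [0.0, 0.988, 0.153, 0.001]
ft_force: [0.2, 0.7, -0.2]
width: 0.005
finger_force: 0.0
[582.93304621 -72.82065694  28.5       ] [700.04291388 -39.10080802  30.        ] 121.86775338246592
```

View pics/f5.png

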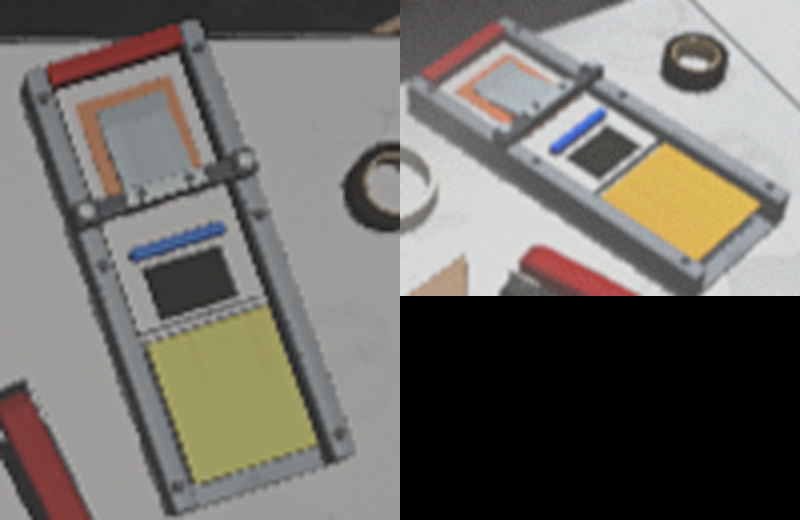

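The plate is home: rib to stop measures 121.9 mm against 121.5 mm expected. The brass bed is clear and up behind the tail, the leaf lies on the copper, and the hand is away. I'm handing in.

```bash
python3 -c "
from plant import env
print(env.job_done())"
```

```text
the job is handed in; nothing more can be done
None
```

The plate is loaded: pressed down, slid under the bar and leaf until it stopped against the red end stop, the bed up behind it and the hand clear; I handed the job in at about 9.5 s, and no verdict came back.

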